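# Set the over-temperature limiter of a block heater

### The job

Slide open the clear window over the block heater's limiter, turn the limiter dial with the knob sunk in the well until its black pointer stands at the red marker, let go of the knob, and slide the window fully shut again. The knob only takes the dial along while it is pushed down firmly enough, so feel for the bite, but press gently, never hard, and leave the small things on the bench where they are.

Things in the scene. Friction and masses are not known exactly. Their poses are not given: they have to be found in the camera images.
- block_heater: Dry block heater, a white case 190 (x) x 250 (y) x 86 mm high, fixed to the bench. Origin under its centre, z up; its front faces its own -x. Panel top is 86 mm above the origin. On the left (+y) half a display and an aluminium block with capped tubes standing 28 mm above the panel; on the right (-y) half the limiter well under a clear sliding window that runs between two 7 mm high guides, 91 mm apart, along the heater's x.
- well_mouth (a point): Centre of the well's mouth, level with the panel, at (-36, -64, 86) mm in the heater's frame, on the knob's axis. Axes as the heater's. The well is round, 72 mm in diameter and 38 mm deep, with upright walls. On its dark floor lies a white scale and, in the middle, the light dial disc (55 mm diameter, 35 mm below the panel); a clear pane 34 mm below the panel covers both, so that only the knob, which stands through it, can turn the dial.
- window_tab (a point): Centre of the grey grip tab on the window's front edge: a rib 9 mm thick along the heater's x, 40 mm wide along y, 13 mm high, its top 6.5 mm above this point and the window's upper face 6.5 mm below it. Axes as the heater's. With the window shut it lies 37.5 mm in front (-x) of the well's axis.
- window (a joint): Travel of the window in m along the heater's +x (away from the front): 0 shut (covers the well), 0.086 fully open (stop). Slides with about 1.5 N of friction and stays where it is left.
- knob_center (a point): Centre of the black fluted knob, 16 mm in diameter and 16 mm long, its axis upright; half its length (8 mm) lies above and below this point. At rest its top is 3 mm below the panel, its lower end 19 mm below. It can be turned endlessly. Under it a thinner hub; the pane over the dial lies 34 mm below the panel.
- knob_plunger (a joint): How far the knob is pushed down, in m: 0 at rest, at most 0.0115. A soft return spring pushes it up with 1.6 N at rest plus 0.3 N per mm. After 1.5 to 8.5 mm (it differs each time, by wear and setting) the knob's face meets a clutch plate with a stiff spring, 10 N per mm: from there the force climbs steeply. 4 to 5 N on the plate turn the dial, less slips; above 9 N on it (11 to 13 N on the knob in all) harms it.
- limit_dial (a joint): Angle of the dial's black pointer in rad, clockwise seen from above: 0 points along the heater's +x (to the rear), positive towards its -y (right); stops at -2.4 and 2.4. Starts between -1.7 and -1.1. Stays where it is left; its friction is 0.014 N m.
- pointer_tip (a point): Tip of the dial's black pointer, 28 mm from the knob's axis, near the well's floor; own x axis points outward along the pointer.
- set_marker (a joint): Angle of the red marker on the scale ring in rad, counted as limit_dial; between -0.4 and 0.4. It is stiff and stays.
- marker_tip (a point): Inner tip of the red marker (6 x 4 mm), 28 mm from the knob's axis, near the well's floor; own x axis points outward.
- clutch_plate: Brass clutch plate, 17 mm in diameter, on the dial under the knob and hidden by it; turns with the dial. Origin on the knob's axis at the well's floor.
- trim_knob: The knob (see knob_center); origin on its axis at the well's floor.
- microscope: Tall microscope (over 0.4 m), fixed on the bench to the right of the heater, between about x 0.48 and 0.95, y -0.28 and 0.02 in the world; an obstacle for the arm. Origin under its base.
- oil_bottle: Small bottle with a black cap, 26 mm in diameter, 66 mm high, standing loose to the right of the heater; origin under its centre.
- timer: White timer with buttons, 68 x 62 x 19 mm, loose to the right of the heater; origin under its centre.
- marker0: White pen with a black cap, 13 x 125 x 14 mm, lying loose to the left of the heater; origin under its centre.

How it is judged:
By the outcome, as a careful person would: the job done as asked, in the order asked, and still so for the second after the job is handed in, with the robot touching nothing.
It also fails if it takes over 72 s, if anything falls off the work surface, if the arm or the gripper's body presses on something with over 40 N, if the wrist force passes 120 N, or if a joint passes its speed limit or range.

### The arm

A 6-joint arm with a two-finger parallel gripper is mounted at the origin on a cart in front of the work surface, level with it; the furniture and walls round the work are solid. World frame = base frame: x ahead of the robot, y to its left, z up, the work surface at z = 0. Lengths are in mm, angles in rad, forces in N, time in s.
With the tool pointing down it reaches from about 350 to 775 mm from the base axis. Payload 7.3 kg.
Tool frame: the origin (TCP) lies at the very end of the fingers, on their centre line; the grasp point (between the pads) lies 19 mm behind it (bot.grip_point_offset is the distance from the TCP to the grasp point, in mm); z points along the fingers, y is the line along which they close (so a half turn about z gives the same grasp; the last joint's range is limited). The gripper opens to 92 mm and grips with 3 to 60 N. Pads are 19 mm wide; open, the fingers measure 130 mm over their backs; the gripper's body (75 mm by 190 mm) begins 47 mm behind the grasp point.
Start: joints at [-1.314, 0.342, 1.524, -0, 1.275, -0.146], TCP at [205.821, -482.993, 226.741] pointing down, gripper open.
Joint ranges: [-2.53, 2.53], [-0.77, 2.02], [0.04, 2.7], [-1, 4.14], [0.28, 2.66], [-3.11, 3.11]. Speed limits (rad/s): [2.57, 2.57, 3.14, 3.14, 3.14, 3.14].

### API

Orientations are given as [roll, pitch, yaw] about the fixed x, y, z axes, in that order (R = Rz(yaw) Ry(pitch) Rx(roll)).
In Python, from plant import bot gives the robot as it stands. The module is installed in compiled form; this text tells all that it offers.
- The arm moves only by the shell command python3 -m jog 'ROWS' [OPENING]. ROWS is JSON, a list of rows, each a list of 6 numbers: the shift along the tool's x, y, z in mm, then the turn, a rotation vector about the tool's x, y, z in rad. In form: [[dx, dy, dz, rx, ry, rz], ...]. A call has 1 to 12 rows; each row shifts and turns the commanded pose from where the row before left it, along the tool's axes as they then stand; what a row does not reach is not made up. A row lasts 1/10 s, in which the tool goes at most 50 mm and 8.59 degrees, less where a joint would pass 70% of its speed; a pose out of reach is approached as far as the arm can. A call with a gripper value outside its range is refused whole. OPENING is the opening in per cent of the stroke, from 0 (shut) to 100 (fully open), set as the call begins (- or left out, the last holds). The fingers move at their own pace and stop on an object; the grip force is fixed at half the most. Time passes only in rows, so rows that do not move let the fingers close. It gives the time, the measured TCP pose, the force, the opening and the grip force at its end, in the units of the state.
- bot.get_obs(): the state, without advancing time (a new reading comes with each control period).
- bot.capture(name): name is "scene" or "top"; returns the picture (400x640x3 uint8, red, green, blue); there is no depth.
- bot.camera_model(name): a dict with "fx", "fy", "cx", "cy" (pixels), "position" and "orientation" of the camera in the world. Camera axes: x right, y down, z forward; pixel columns grow to the right and rows downward; lengths in mm; the calibration is good to about 2 mm. A picture is of the moment at which its call begins. camera_model takes no time and is no camera call.
- bot.close_job(): hands the job in; it is judged then, once.
Trained networks look in the newest picture that a camera, given by its name, has taken for a name from the list of things; names that differ only in an ending like _2 or _b are one class to them, and where a whole thing is asked for, a point or a joint stands for the part that bears it (a point fixed in the world has none). Each returns a list of dicts, best first, with "p" (0 to 1); they miss things now and then, are a little off and sometimes report something else, mostly with a low value. They report only what shows in the picture. A call takes as long as a camera call.
- bot.outline_of(target, camera): "mask" (400x640 bool, what is visible of it) and "pixel" ([column, row] in pixels, amid what is visible of it).
The state is a dict: "time": time; "joint_positions": joint angles; "dq": joint speeds; "tau": joint torques, N m; "tool_pos": TCP position; "tcp_rot": TCP orientation; "contact_force": force on the tool from outside, world axes, zero at the start; "moment": the same for the moment, N m; "grip_width": finger opening in mm; "finger_force": force on a finger pad.
Only numpy, scipy, OpenCV 4.12 (cv2) and the standard library are available. Lean on these libraries where they do the work, as an engineer would, in place of code of your own. Each camera call takes 0.05 s, during which the arm holds its last target. There are 200 camera calls.

## Working session

There is one attempt and no reset: what is moved stays moved. The work goes in short steps, Python scripts to look and compute and a shell command to move; the robot and the scene stay as the last step left them, time stands still between calls to the robot, and variables do not carry over. Pictures are saved under pics/ and viewed, at most 10 in all, crops included, and the job is handed in when it is done.

```bash
mkdir -p pics; cat > h.py <<'E'
import numpy as np,cv2
from plant import bot
from scipy.spatial.transform import Rotation as R
def cap(c,n):
    im=bot.capture(c); cv2.imwrite(f'pics/{n}.png',im[:,:,::-1]); return im
def ori(o):
    o=np.array(o,float)
    return o if o.shape==(3,3) else (R.from_euler('xyz',o).as_matrix() if o.size==3 else R.from_quat(o).as_matrix())
def ray(c,px):
    m=bot.camera_model(c); d=np.array([(px[0]-m['cx'])/m['fx'],(px[1]-m['cy'])/m['fy'],1.])
    d=ori(m['orientation'])@d; return np.array(m['position']),d/np.linalg.norm(d)
def proj(c,P):
    m=bot.camera_model(c); q=ori(m['orientation']).T@(np.array(P,float)-m['position']); return np.array([m['fx']*q[0]/q[2]+m['cx'],m['fy']*q[1]/q[2]+m['cy']])
def atz(c,px,z):
    p,d=ray(c,px); return p+d*(z-p[2])/d[2]
def tri(ps):
    A=0;b=0
    for c,px in ps:
        p,d=ray(c,px);M=np.eye(3)-np.outer(d,d);A=A+M;b=b+M@p
    return np.linalg.solve(A,b)
E
python3 - <<'E'
from h import *
for c in('scene','top'):
    print(bot.camera_model(c)); cap(c,c+'0')
    for t in('window_tab','knob_center','well_mouth','pointer_tip','marker_tip','block_heater'):
        r=bot.outline_of(t,c); print(c,t,[(round(x['p'],2),np.round(x['pixel'],1),int(x['mask'].sum())) for x in r[:2]])
print(bot.get_obs())
E
```

```text
{'fx': 381.9041170549173, 'fy': 381.9041170549173, 'cx': 321.79900705133923, 'cy': 202.10196062078668, 'position': array([ 85.51092995, 540.88985687, 815.04090168]), 'orientation': array([-2.4229017 ,  0.00865342, -2.18069403])}
scene window_tab [(0.88, array([313.7, 230.7]), 1072)]
scene knob_center []
scene well_mouth []
scene pointer_tip []
scene marker_tip []
scene block_heater [(0.66, array([282.2, 246. ]), 8639)]
{'fx': 391.6287472855381, 'fy': 391.6287472855381, 'cx': 312.4448749121755, 'cy': 199.88752354765316, 'position': array([557.6450219 , 221.90355461, 993.38430927]), 'orientation': array([-3.07405541e+00,  1.92691554e-03, -1.59352599e+00])}
top window_tab [(0.76, array([300.6, 232.1]), 1324)]
top knob_center []
top well_mouth [(0.56, array([274.9, 217.3]), 8754)]
top pointer_tip [(0.71, array([341.9, 237.2]), 97)]
top marker_tip []
top block_heater [(0.64, array([274.1, 218.9]), 8608)]
{'time': 0.7, 'joint_positions': array([-1.31401791e+00,  3.41986445e-01,  1.52412813e+00, -7.88416225e-07,
        1.27540939e+00, -1.46018161e-01]), 'dq': array([-0.00019775,  0.00025908, -0.00014416, -0.00012343,  0.00010467,
       -0.00134837]), 'tau': array([ 9.08501443e-04, -4.31030488e+01, -2.44442993e+01,  7.18431082e-02,
        4.80336871e-02,  2.03917693e-05]), 'tool_pos': array([ 205.80832022, -482.98117138,  226.73771396]), 'tcp_rot': array([3.14152480e+00, 1.07406438e-05, 4.02796809e-01]), 'contact_force': array([ 0.31475268, -0.81585428,  0.43375308]), 'moment': array([ 0.02160798, -0.02531078, -0.01356085]), 'finger_force': 0.0, 'grip_width': 91.6994859013613}
```

```bash
python3 - <<'E'
from h import *
a=cv2.imread('pics/top0.png')[140:300,190:400];cv2.imwrite('pics/tc.png',cv2.resize(a,None,fx=3.7,fy=3.7,interpolation=cv2.INTER_CUBIC))
a=cv2.imread('pics/scene0.png')[150:330,190:400];cv2.imwrite('pics/sc.png',cv2.resize(a,None,fx=3.3,fy=3.3,interpolation=cv2.INTER_CUBIC))
E
```

```text
(no output)
```

View pics/tc.png

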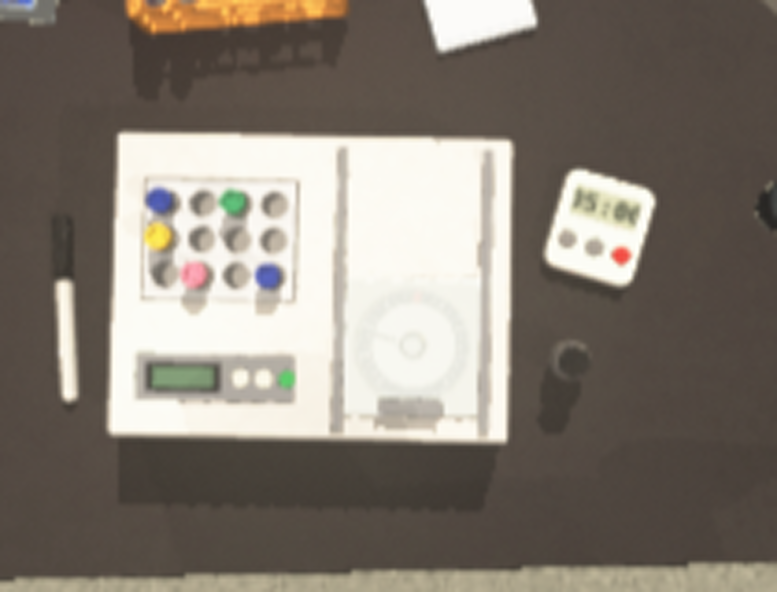

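View pics/sc.png

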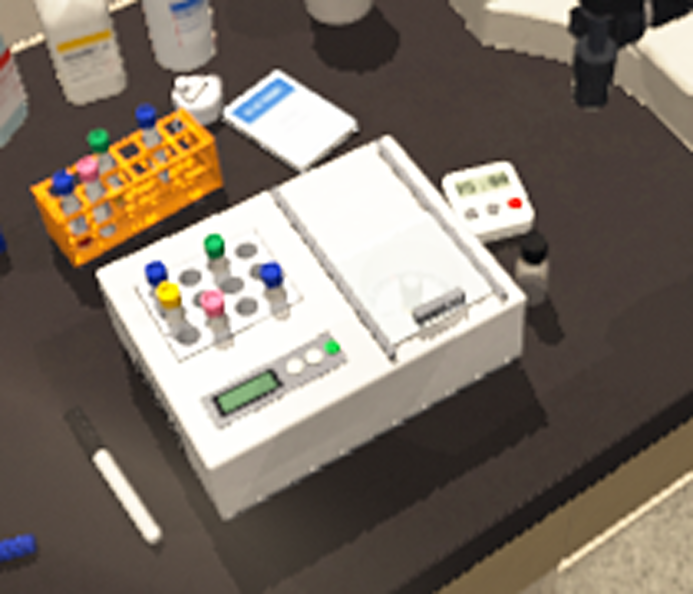

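View pics/top0.png

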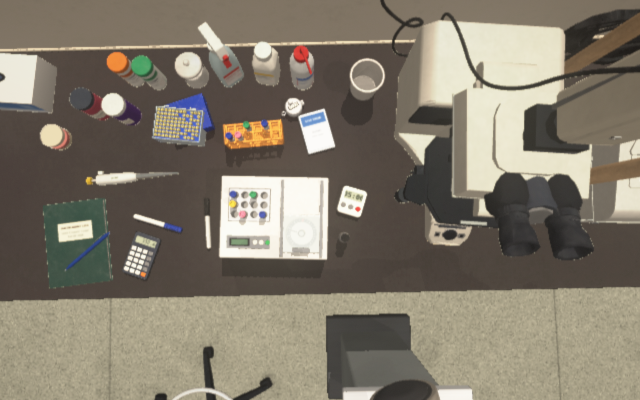

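The top crop shows the white heater with its panel corners at crop (118,132), (512,141), (507,440), (109,434) and the grey tab at crop (410,410), which is full-image (301,251). The scene crop shows the tab at (440,306), which is full-image (323,243). The pointer isn't readable yet. The timer and bottle stand to the right of the heater and the pen to its left.

```bash
python3 - <<'E'
from h import *
T=lambda x,y:('top',(x/3.7+190-.5,y/3.7+140-.5))
S=lambda x,y:('scene',(x/3.3+190-.5,y/3.3+150-.5))
C=[(T(118,132),S(99,270)),(T(512,141),S(388,137)),(T(507,440),S(524,298)),(T(109,434),S(213,463))]
P=[]
for a,b in C: p=tri([a,b]);P.append(atz(*a,86));print(p.round(1),atz(*a,86).round(1),atz(*b,86).round(1))
print('tab',tri([T(410,408),S(440,306)]),atz(*T(410,405),99),atz(*S(440,300),99))
# fit with both cameras at z=86
src=np.array([[95,125],[95,-125],[-95,-125],[-95,125]],float)
dst=np.array([(atz(*a,86)+atz(*b,86))[:2]/2 for a,b in C])
c=dst.mean(0);H=src.T@(dst-c);yaw=np.arctan2(H[0,1]-H[1,0],H[0,0]+H[1,1]);print('centre',c,'yaw',yaw)
Rm=np.array([[np.cos(yaw),-np.sin(yaw)],[np.sin(yaw),np.cos(yaw)]])
print('resid',dst-c-src@Rm.T); print('well',c+Rm@[-36,-64],'tab',c+Rm@[-73.5,-64])
E
```

```text
[681.6 433.1  81.8] [681.7 433.3  86. ] [677.3 432.6  86. ]
[671.7 185.4  77.7] [670.3 185.1  86. ] [665.5 190.1  86. ]
[483.4 193.5  79.4] [483.5 193.   86. ] [480.3 197.3  86. ]
[492.6 439.5  87.1] [492.8 440.3  86. ] [492.8 438.9  86. ]
tab [504.98055985 252.54000585  92.95485688] [507.18164054 252.32460303  99.        ] [505.59777488 252.01659903  99.        ]
centre [580.51364273 313.81629371] yaw -0.0429100923947558
resid [[-1.32220769 -1.63354741]
 [-2.1683519   2.72507154]
 [ 1.66103627  2.12721195]
 [ 1.82952332 -3.21873609]]
well [541.80137739 251.41949481] tab [504.33589601 253.02812952]
```

```bash
cat >> h.py <<'E'
def plan(wps,yaw1,step=45):
    "rows (tool down) through world waypoints while yaw goes to yaw1"
    o=bot.get_obs();p=np.array(o['tool_pos']);y=R.from_euler('xyz',o['tcp_rot']).as_matrix();y0=np.arctan2(y[1,0],y[0,0])
    pts=[]
    a=p
    for w in wps:
        w=np.array(w,float);n=max(1,int(np.ceil(np.linalg.norm(w-a)/step)));pts+=[a+(w-a)*(i+1)/n for i in range(n)];a=w
    dy=yaw1-y0;n=len(pts);d=round(dy/n,3);out=[]
    for q in pts:
        m=R.from_euler('xyz',[np.pi,0,y0]).as_matrix(); s=np.round(m.T@(q-p),0);p=p+m@s;y0+=d
        out.append([int(s[0]),int(s[1]),int(s[2]),0,0,round(-d,3)])
    print(out,p.round(1),round(y0,3),n)
E
python3 - <<'E'
from h import *
plan([(290,-300,227),(360,-80,227),(375,20,227),(460,253,227)],3.10,42)
E
```

```text
[[30, -27, 0, 0, 0, np.float64(-0.135)], [33, -23, 0, 0, 0, np.float64(-0.135)], [36, -18, 0, 0, 0, np.float64(-0.135)], [38, -13, 0, 0, 0, np.float64(-0.135)], [40, -8, 0, 0, 0, np.float64(-0.135)], [37, -7, 0, 0, 0, np.float64(-0.135)], [39, -2, 0, 0, 0, np.float64(-0.135)], [38, 3, 0, 0, 0, np.float64(-0.135)], [38, 9, 0, 0, 0, np.float64(-0.135)], [36, 13, 0, 0, 0, np.float64(-0.135)], [34, 18, 0, 0, 0, np.float64(-0.135)], [30, 15, 0, 0, 0, np.float64(-0.135)], [28, 19, 0, 0, 0, np.float64(-0.135)], [25, 23, 0, 0, 0, np.float64(-0.135)], [19, 36, 0, 0, 0, np.float64(-0.135)], [15, 39, 0, 0, 0, np.float64(-0.135)], [10, 40, 0, 0, 0, np.float64(-0.135)], [3, 41, 0, 0, 0, np.float64(-0.135)], [-1, 42, 0, 0, 0, np.float64(-0.135)], [-7, 40, 0, 0, 0, np.float64(-0.135)]] [459.5 252.9 226.7] 3.103 20
```

```bash
python3 -m jog '[[30,-27,0,0,0,-0.135],[33,-23,0,0,0,-0.135],[36,-18,0,0,0,-0.135],[38,-13,0,0,0,-0.135],[40,-8,0,0,0,-0.135],[37,-7,0,0,0,-0.135],[39,-2,0,0,0,-0.135],[38,3,0,0,0,-0.135],[38,9,0,0,0,-0.135],[36,13,0,0,0,-0.135],[34,18,0,0,0,-0.135],[0,0,0,0,0,0]]' 0
```

```text
time: 1.9
tool_pos: [360.4, -76.3, 226.9]
tcp_rot: [3.141, -0.001, 1.897]
contact_force: [-1.4, 0.4, 0.4]
grip_width: 1.9
finger_force: 0.0
```

```bash
python3 -m jog '[[30,14,0,0,0,-0.135],[28,19,0,0,0,-0.135],[25,23,0,0,0,-0.135],[19,36,0,0,0,-0.135],[15,39,0,0,0,-0.135],[10,40,0,0,0,-0.135],[3,41,0,0,0,-0.135],[-1,42,0,0,0,-0.135],[-7,40,0,0,0,-0.125],[0,0,45,0,0,0],[0,0,45,0,0,0],[0,0,0,0,0,0]]'; python3 - <<'E'
from h import *
cap('top','t1');cap('scene','s1')
a=cv2.imread('pics/top0.png');b=cv2.imread('pics/t1.png');s=cv2.imread('pics/s1.png')
f=lambda i,x,y:cv2.resize(i[y:y+80,x:x+100],None,fx=4,fy=4,interpolation=cv2.INTER_CUBIC)
cv2.imwrite('pics/c1.png',np.hstack([f(b,255,190),f(s,280,190)]))
E
```

```text
time: 3.1
tool_pos: [455.3, 250.9, 131.6]
tcp_rot: [-3.137, -0.011, 3.092]
contact_force: [-1.0, 0.0, -0.6]
grip_width: 0.0
finger_force: 0.0
```

View pics/c1.png

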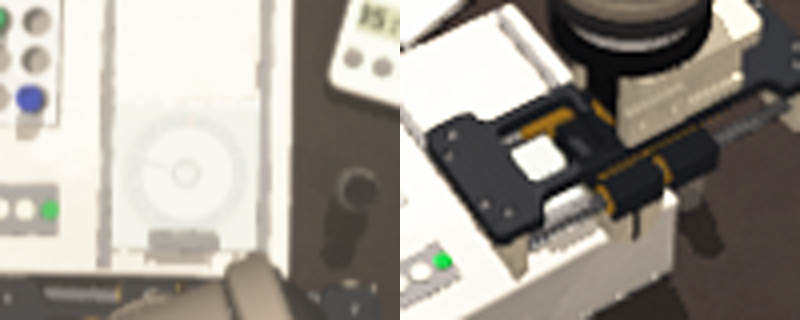

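The left half is the top view: tab at (300,250), dial centre at (301.7,233). The right half shows the closed fingers in front of the tab. Next I lower to tab height and push.

```bash
python3 -m jog '[[0,-2,20,0,0,0],[0,0,15,0,0,0],[-15,0,0,0,0,0],[-10,0,0,0,0,0],[-6,0,0,0,0,0],[-6,0,0,0,0,0],[-6,0,0,0,0,0],[0,0,0,0,0,0],[0,0,0,0,0,0]]'
```

```text
time: 4.1
tool_pos: [502.9, 248.6, 103.1]
tcp_rot: [3.141, 0.004, 3.093]
contact_force: [1.1, -1.4, 5.8]
grip_width: 0.5
finger_force: 2.8
```

```bash
python3 -m jog '[[0,0,0,0,0,0],[0,0,0,0,0,0],[0,0,0,0,0,0]]'; python3 - <<'E'
from h import *
cap('top','t2');cap('scene','s2')
b=cv2.imread('pics/t2.png');s=cv2.imread('pics/s2.png')
f=lambda i,x,y:cv2.resize(i[y:y+80,x:x+100],None,fx=4,fy=4,interpolation=cv2.INTER_CUBIC)
cv2.imwrite('pics/c2.png',np.hstack([f(b,255,190),f(s,280,190)]))
E
```

```text
time: 4.4
tool_pos: [502.7, 248.6, 103.1]
tcp_rot: [3.141, 0.003, 3.093]
contact_force: [1.4, -1.5, 5.6]
grip_width: 0.3
finger_force: 2.9
```

View pics/c2.png

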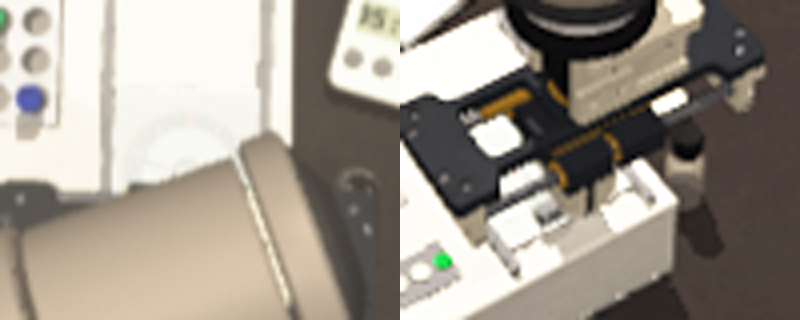

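The fingertips are resting on top of the tab (about 103 mm high), seen just left of the fingers in the scene half. I'll back off, go lower and push.

```bash
python3 -m jog '[[0,0,-4,0,0,0],[15,3,0,0,0,0],[12,0,0,0,0,0],[0,0,6,0,0,0],[0,0,5,0,0,0],[0,0,0,0,0,0],[-8,0,0,0,0,0],[-4,0,0,0,0,0],[0,0,0,0,0,0]]'; python3 -m jog '[[-4,0,0,0,0,0],[-4,0,0,0,0,0],[-4,0,0,0,0,0],[-4,0,0,0,0,0],[0,0,0,0,0,0],[0,0,0,0,0,0]]'
```

```text
time: 5.4
tool_pos: [487.8, 252.1, 94.7]
tcp_rot: [3.141, 0.001, 3.092]
contact_force: [0.4, 0.0, -0.6]
grip_width: 0.6
finger_force: 0.0
time: 6.0
tool_pos: [502.8, 251.4, 94.6]
tcp_rot: [-3.142, 0.0, 3.093]
contact_force: [0.1, -0.1, 0.1]
grip_width: 0.4
finger_force: 0.0
```

```bash
python3 -m jog '[[-5,0,0,0,0,0],[-10,0,0,0,0,0],[-10,0,0,0,0,0],[-10,0,0,0,0,0],[-10,0,0,0,0,0],[-5,0,0,0,0,0]]'; python3 - <<'E'
from h import *
cap('top','t3');cap('scene','s3')
b=cv2.imread('pics/t3.png');s=cv2.imread('pics/s3.png')
f=lambda i,x,y:cv2.resize(i[y:y+80,x:x+100],None,fx=4,fy=4,interpolation=cv2.INTER_CUBIC)
cv2.imwrite('pics/c3.png',np.hstack([f(b,255,190),f(s,280,190)]))
E
```

```text
time: 6.6
tool_pos: [553.8, 248.8, 94.6]
tcp_rot: [3.142, 0.001, 3.092]
contact_force: [-2.1, 0.9, 0.9]
grip_width: 0.2
finger_force: 0.8
```

View pics/c3.png

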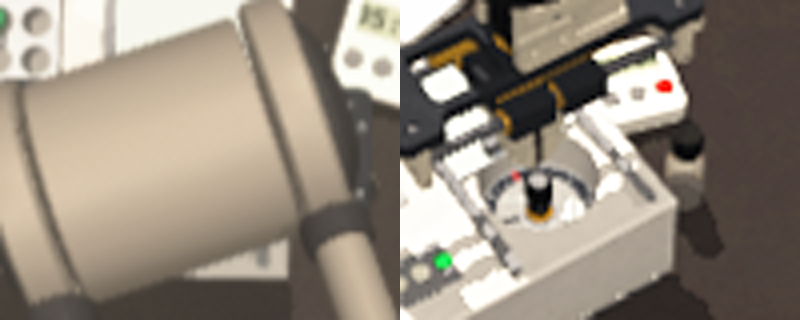

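The window is sliding. The scene half shows the well open, with the knob at crop (538,185) and the red marker at (516,176). I'll continue to the stop.

```bash
python3 -m jog '[[-8,0,0,0,0,0],[-6,0,0,0,0,0],[-4,0,0,0,0,0],[0,0,0,0,0,0],[0,0,0,0,0,0]]'
```

```text
time: 7.2
tool_pos: [570.9, 248.0, 94.8]
tcp_rot: [3.142, 0.001, 3.093]
contact_force: [-0.1, 0.4, -0.9]
grip_width: 0.4
finger_force: 0.0
```

```bash
python3 -m jog '[[-2,0,0,0,0,0],[-2,0,0,0,0,0],[-2,0,0,0,0,0],[0,0,0,0,0,0],[0,0,0,0,0,0]]'
```

```text
time: 7.7
tool_pos: [575.1, 247.9, 94.7]
tcp_rot: [-3.141, -0.003, 3.093]
contact_force: [-6.4, 0.1, 3.6]
grip_width: 0.6
finger_force: 3.1
```

```bash
python3 -m jog '[[6,0,0,0,0,0],[10,0,-20,0,0,0],[35,0,-15,0,0,0],[40,0,0,0,0,0],[40,0,0,0,0,0],[0,0,0,0,0,0],[0,0,0,0,0,0]]' 27; python3 - <<'E'
from h import *
b=cap('top','t4')
for c in ('top','scene'):
  if c=='scene': s=cap('scene','s4')
  for t in('window_tab','knob_center','trim_knob','pointer_tip','marker_tip'):
    r=bot.outline_of(t,c); print(c,t,[(round(x['p'],2),np.round(x['pixel'],1),int(x['mask'].sum())) for x in r[:2]])
f=lambda i,x,y:cv2.resize(i[y:y+50,x:x+50],None,fx=8,fy=8,interpolation=cv2.INTER_CUBIC)
cv2.imwrite('pics/c4.png',np.hstack([f(b,278,208),f(s,290,215)])[:,:,::-1])
E
```

```text
time: 8.4
tool_pos: [445.8, 254.6, 130.4]
tcp_rot: [3.141, 0.002, 3.094]
contact_force: [0.7, 0.5, 0.6]
grip_width: 24.8
finger_force: 0.0
top window_tab [(0.93, array([299.8, 193.5]), 1338)]
top knob_center [(0.6, array([301.7, 227.5]), 47)]
top trim_knob [(0.6, array([301.9, 234.9]), 40)]
top pointer_tip [(0.55, array([302.3, 232.3]), 21)]
top marker_tip [(0.26, array([299. , 196.6]), 1392)]
scene window_tab [(0.96, array([295.3, 209.6]), 832), (0.72, array([271.8, 250.4]), 7056)]
scene knob_center []
scene trim_knob []
scene pointer_tip []
scene marker_tip []
```

View pics/c4.png

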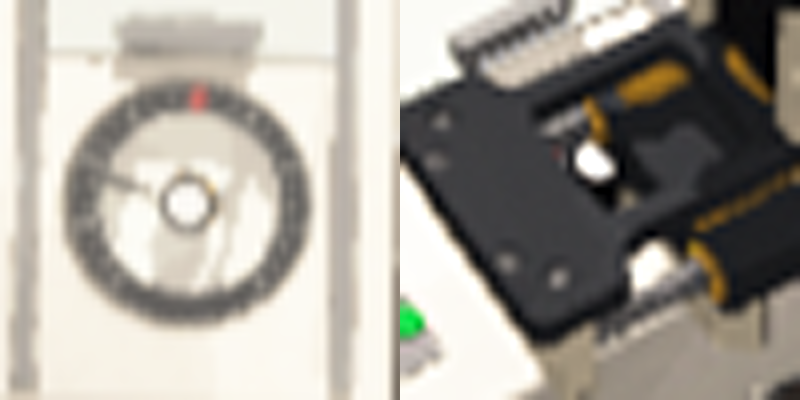

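Top half: knob centre at crop (188,203), red marker at (199,98), pointer line from (150,190) to (105,178), scale ring centred at about (187,200). Next I work out angles and the axis.

```bash
cat >> h.py <<'E'
F=lambda x,y,ox=278,oy=208:((x+.5)/8-.5+ox,(y+.5)/8-.5+oy)
def red(im,ox=278,oy=208):
    s=im[oy:oy+50,ox:ox+50].astype(float);w=s[:,:,0]-(s[:,:,1]+s[:,:,2])/2;w[w<40]=0
    yy,xx=np.mgrid[:50,:50];return (xx*w).sum()/w.sum()+ox,(yy*w).sum()/w.sum()+oy
def ang(p,c,yaw=-0.043):
    d=(p-c)[:2];return -(np.arctan2(d[1],d[0])-yaw)
E
python3 - <<'E'
from h import *
im=cv2.imread('pics/t4.png')[:,:,::-1]
k=atz('top',F(188,203),83);ring=atz('top',F(187,200),51)
print('knob axis',k,'ring',ring)
m=red(im);c=ring
print('red',m,atz('top',m,51),np.linalg.norm((atz('top',m,51)-c)[:2]))
for c in(k,ring): print('marker',ang(atz('top',m,51),c),'ptr',[ang(atz('top',F(*q),51),c) for q in((105,178),(127,184),(150,190))])
# dark ring fit on raw
g=cv2.cvtColor(im,cv2.COLOR_RGB2GRAY)[208:258,278:328]
yy,xx=np.mgrid[:50,:50];M=(g<120)&(np.hypot(xx-23,yy-24.7)<17)&(np.hypot(xx-23,yy-24.7)>9);
e=cv2.minEnclosingCircle(np.argwhere(M)[:,::-1].astype(np.float32));print(e[0][0]+278,e[0][1]+208,e[1],atz('top',(e[0][0]+278,e[0][1]+208),51))
E
```

```text
knob axis [543.12402619 250.36626641  83.        ] ring [543.51657394 251.64785939  51.        ]
red (np.float64(302.5774946921444), np.float64(220.99256900212313)) [571.13297718 247.13255734  51.        ] 27.983096330887104
marker 0.0719437967776623 ptr [np.float64(-1.329288838230599), np.float64(-1.3304695852307176), np.float64(-1.3269154596030743)]
marker 0.11906673254560075 ptr [np.float64(-1.3299578836682853), np.float64(-1.3314693929734482), np.float64(-1.3281212192962875)]
301.0 233.0 14.560319900512695 [542.46766731 251.51969282  51.        ]
```

```bash
python3 -m jog '[[-40,1,0,0,0,0],[-40,0,0,0,0,0],[-17,0,0,0,0,0],[0,0,15,0,0,0],[0,0,0,0,0,0],[0,0,0,0,0,0]]' 27
```

```text
time: 9.6
tool_pos: [542.0, 250.4, 114.5]
tcp_rot: [-3.141, -0.001, 3.093]
contact_force: [0.4, -0.4, 0.4]
grip_width: 24.6
finger_force: 0.0
```

```bash
python3 -m jog '[[0,0.5,10,0,0,0],[0,0,10,0,0,0],[0,0,10,0,0,0],[0,0,8,0,0,0],[0,0,6,0,0,0],[0,0,5,0,0,0],[0,0,0,0,0,0],[0,0,0,0,0,0]]'
```

```text
time: 10.4
tool_pos: [542.7, 251.0, 65.8]
tcp_rot: [-3.142, 0.0, 3.093]
contact_force: [-0.5, -0.2, -0.9]
grip_width: 24.6
finger_force: 0.0
```

```bash
python3 -m jog '[[0,0,0,0,0,0],[0,0,0,0,0,0],[0,0,0,0,0,0],[0,0,0,0,0,0],[0,0,0,0,0,0]]' 0; python3 -m jog '[[0,0,1,0,0,0],[0,0,0,0,0,0],[0,0,0,0,0,0]]'
```

```text
time: 10.9
tool_pos: [542.9, 251.5, 66.1]
tcp_rot: [3.141, 0.001, 3.093]
contact_force: [1.3, 4.0, 1.5]
grip_width: 14.5
finger_force: 30.0
time: 11.2
tool_pos: [542.9, 251.5, 64.8]
tcp_rot: [3.141, 0.001, 3.093]
contact_force: [0.8, 4.6, 1.5]
grip_width: 15.0
finger_force: 30.0
```

```bash
python3 -m jog '[[0,1,1,0,0,0],[0,0,0,0,0,0],[0,0,0,0,0,0]]'; for i in 1; do python3 -m jog '[[0,0,1,0,0,0],[0,0,0,0,0,0],[0,0,0,0,0,0]]'; done
```

```text
time: 11.5
tool_pos: [542.8, 251.6, 63.8]
tcp_rot: [-3.141, 0.0, 3.093]
contact_force: [1.6, 1.2, 2.5]
grip_width: 14.8
finger_force: 30.0
time: 11.8
tool_pos: [542.9, 251.6, 63.2]
tcp_rot: [-3.141, 0.001, 3.093]
contact_force: [0.7, -0.6, 6.0]
grip_width: 14.9
finger_force: 30.0
```

```bash
python3 -m jog '[[0,0,1,0,0,0],[0,0,0,0,0,0],[0,0,0,0,0,0]]'
```

```text
time: 12.1
tool_pos: [542.9, 251.6, 62.6]
tcp_rot: [-3.141, 0.001, 3.093]
contact_force: [-0.1, -0.7, 9.0]
grip_width: 14.9
finger_force: 30.0
```

The bite came at about 2.5 mm. About 9 N in total puts roughly 6 N on the plate. I'll ease off slightly and turn clockwise (+z of the tool).

```bash
python3 -m jog '[[0,0,-0.2,0,0,0.05],[0,0,0,0,0,0.08],[0,0,0,0,0,0.08],[0,0,0,0,0,0.08],[0,0,0,0,0,0.06],[0,0,0,0,0,0]]'
```

```text
time: 12.7
tool_pos: [542.8, 251.4, 62.7]
tcp_rot: [-3.141, 0.001, 2.741]
contact_force: [0.7, -1.5, 8.9]
grip_width: 15.2
finger_force: 30.0
```

```bash
python3 -m jog '[[0,0,0,0,0,0.08],[0,0,0,0,0,0.08],[0,0,0,0,0,0.08],[0,0,0,0,0,0.08],[0,0,0,0,0,0.08],[0,0,0,0,0,0]]'; python3 -m jog '[[0,0,0,0,0,0.08],[0,0,0,0,0,0.08],[0,0,0,0,0,0.08],[0,0,0,0,0,0.08],[0,0,0,0,0,0.08],[0,0,0,0,0,0]]'
```

```text
time: 13.3
tool_pos: [542.7, 251.2, 62.7]
tcp_rot: [-3.141, 0.001, 2.341]
contact_force: [-0.8, -2.7, 8.6]
grip_width: 15.0
finger_force: 30.0
time: 13.9
tool_pos: [542.4, 251.0, 62.6]
tcp_rot: [-3.141, 0.001, 1.94]
contact_force: [-2.0, -3.2, 9.9]
grip_width: 14.4
finger_force: 30.0
```

```bash
python3 -m jog '[[0,0,-0.2,0,0,0.08],[0,0,0,0,0,0.08],[0,0,0,0,0,0.08],[0,0,0,0,0,0],[0,0,0,0,0,0]]'
```

```text
time: 14.4
tool_pos: [542.2, 251.0, 62.7]
tcp_rot: [-3.141, 0.001, 1.703]
contact_force: [-2.4, -3.1, 8.5]
grip_width: 15.3
finger_force: 30.0
```

```bash
python3 -m jog '[[0,0,-1.5,0,0,0],[0,0,-2,0,0,0],[0,0,0,0,0,0]]'; python3 -m jog '[[0,0,0,0,0,0],[0,0,0,0,0,0],[0,0,0,0,0,0],[0,0,-10,0,0,0],[0,0,-30,0,0,0],[0,0,-30,0,0,0],[5,-40,0,0,0,0],[5,-40,0,0,0,0],[4,-30,0,0,0,0],[0,0,0,0,0,0],[0,0,0,0,0,0]]' 27; python3 - <<'E'
from h import *
b=cap('top','t5'); m=red(b); print(m)
cv2.imwrite('pics/c5.png',cv2.resize(b[208:258,278:328],None,fx=8,fy=8,interpolation=cv2.INTER_CUBIC)[:,:,::-1])
E
```

```text
time: 14.7
tool_pos: [542.2, 251.1, 65.3]
tcp_rot: [-3.14, 0.001, 1.703]
contact_force: [-0.7, -3.5, 1.6]
grip_width: 14.8
finger_force: 30.0
time: 15.8
tool_pos: [432.2, 251.9, 136.7]
tcp_rot: [3.139, -0.0, 1.704]
contact_force: [0.3, 0.1, 0.4]
grip_width: 24.9
finger_force: 0.0
(np.float64(302.43705463182897), np.float64(219.96080760095012))
```

View pics/c5.png

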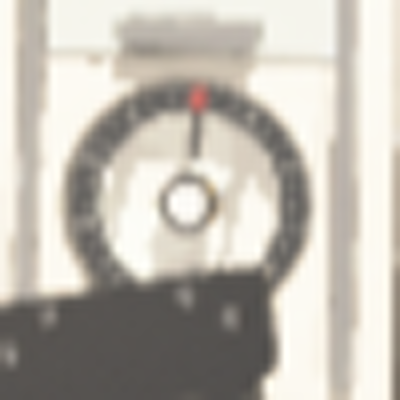

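The pointer line runs from (194,157) to (197,110), nearly in line with the red marker at (199,98). A subpixel check follows.

```bash
python3 - <<'E'
from h import *
A=cv2.imread('pics/t4.png')[:,:,::-1].astype(float);B=cv2.imread('pics/t5.png')[:,:,::-1].astype(float)
c=(atz('top',F(188,203),83)+atz('top',F(187,200),51))/2; c=np.array([542.8,250.9,51])
for r in range(222,229):
    w=np.clip(A[r,298:307].mean(1)-B[r,298:307].mean(1)-8,0,None)
    if w.sum()>20: x=(w*np.arange(298,307)).sum()/w.sum();p=atz('top',(x,r),51);print(r,round(x,2),w.sum(),ang(p,c),np.linalg.norm((p-c)[:2]))
for I in(A,B):
  for r in range(218,224):
    s=I[r,298:307];w=s[:,0]-s[:,1:].mean(1);w[w<30]=0
    if w.sum()>60:x=(w*np.arange(298,307)).sum()/w.sum();p=atz('top',(x,r),51);print('red',r,round(x,2),ang(p,c),np.linalg.norm((p-c)[:2]))
E
```

```text
222 302.18 78.99999999999999 0.06281913482795516 26.083954341166816
223 302.18 103.33333333333331 0.07174573957580305 23.69552607364386
224 302.05 119.99999999999999 0.06761323236050394 21.279551167876846
225 301.84 115.33333333333334 0.051745846614651356 18.849253849309864
226 301.73 103.0 0.04689631825288937 16.44125503768025
227 301.7 79.33333333333331 0.05342451588652346 14.04691841748148
red 218 302.49 0.06098283447484655 35.714761355759435
red 219 302.47 0.06542238325169883 33.31720055525821
red 220 302.19 0.05058012359614246 30.87126104251412
red 221 302.4 0.07439669476689037 28.521167074690997
red 218 302.5 0.06192128520088622 35.71750524116662
red 219 302.46 0.06500834560781439 33.31601895902734
red 220 302.19 0.05058012359614246 30.87126104251412
red 221 302.42 0.07612454814307563 28.52588833275652
```

The pointer (about 0.06 rad) and the marker (about 0.063 rad) agree within the measuring accuracy. Next the fingers go shut behind the tab to close the window.

```bash
python3 -m jog '[[-6,38,0,0,0,0],[-6,38,0,0,0,0],[-6,38,0,0,0,0],[-6,38,0,0,0,0],[-5,39,0,0,0,0],[0,0,0,0,0,0],[0,0,0,0,0,0],[0,0,15,0,0,0],[0,0,10,0,0,0],[0,0,0,0,0,0]]' 0
```

```text
time: 16.85
tool_pos: [623.3, 247.6, 108.9]
tcp_rot: [-3.138, 0.001, 1.703]
contact_force: [-0.0, -0.2, 0.6]
grip_width: 0.7
finger_force: 0.0
```

```bash
python3 -m jog '[[0,0,6,0,0,0],[0,0,6,0,0,0],[0,0,1,0,0,0],[0,0,0,0,0,0]]'; python3 - <<'E'
from h import *
s=cap('scene','s6')
cv2.imwrite('pics/c6.png',cv2.resize(s[170:270,260:380],None,fx=5,fy=5,interpolation=cv2.INTER_CUBIC)[:,:,::-1])
E
```

```text
time: 17.25
tool_pos: [624.8, 247.8, 97.5]
tcp_rot: [-3.141, 0.0, 1.703]
contact_force: [0.2, 0.0, 0.0]
grip_width: 0.1
finger_force: 0.0
```

View pics/c6.png

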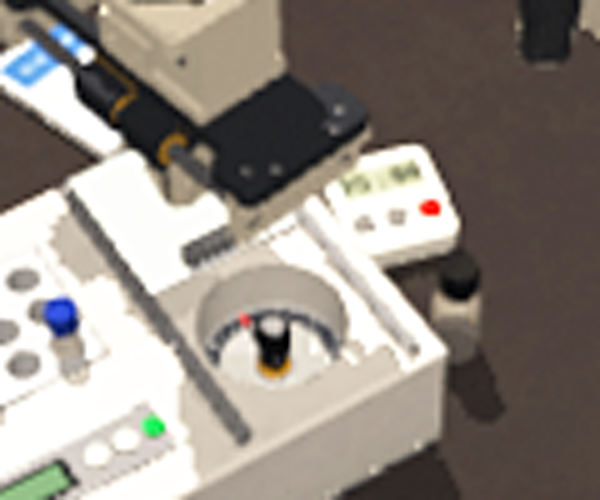

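The fingers stand just behind the tab, seen at crop (210,245), and the well is clear. I'll push the window shut.

```bash
python3 -m jog '[[1,-5,0,0,0,0],[1,-5,0,0,0,0],[1.5,-8,0,0,0,0],[1.5,-8,0,0,0,0],[1.5,-9,0,0,0,0],[1.5,-9,0,0,0,0],[1.5,-9,0,0,0,0],[1.5,-9,0,0,0,0],[1.5,-9,0,0,0,0],[1.5,-8,0,0,0,0],[1,-5,0,0,0,0],[0,0,0,0,0,0]]'; python3 -m jog '[[0.5,-3,0,0,0,0],[0.5,-3,0,0,0,0],[0,0,0,0,0,0],[0,0,0,0,0,0]]'
```

```text
time: 18.5
tool_pos: [538.7, 251.7, 97.7]
tcp_rot: [-3.141, 0.0, 1.703]
contact_force: [0.1, 0.1, 1.2]
grip_width: 0.7
finger_force: 0.3
time: 18.9
tool_pos: [533.4, 251.7, 97.5]
tcp_rot: [-3.141, 0.0, 1.703]
contact_force: [0.6, 0.1, 1.8]
grip_width: 0.7
finger_force: 0.5
```

```bash
python3 -m jog '[[0.3,-2,0,0,0,0],[0.3,-2,0,0,0,0],[0,0,0,0,0,0],[0,0,0,0,0,0]]'; python3 -m jog '[[0.2,-1,0,0,0,0],[0.2,-1,0,0,0,0],[0,0,0,0,0,0],[0,0,0,0,0,0]]'
```

```text
time: 19.3
tool_pos: [529.3, 251.9, 97.5]
tcp_rot: [-3.141, 0.0, 1.703]
contact_force: [1.5, -0.4, 0.7]
grip_width: 0.6
finger_force: 0.6
time: 19.7
tool_pos: [527.4, 252.0, 97.6]
tcp_rot: [-3.141, 0.0, 1.703]
contact_force: [0.9, 0.5, 0.5]
grip_width: 0.5
finger_force: 0.7
```

```bash
python3 -m jog '[[0.2,-1,0,0,0,0],[0.2,-1,0,0,0,0],[0,0,0,0,0,0],[0,0,0,0,0,0]]'
```

```text
time: 20.1
tool_pos: [525.3, 252.1, 97.5]
tcp_rot: [-3.141, 0.0, 1.703]
contact_force: [2.2, 0.2, 0.8]
grip_width: 0.4
finger_force: 0.6
```

```bash
python3 -m jog '[[0.2,-1,0,0,0,0],[0,-1,0,0,0,0],[0,0,0,0,0,0],[0,0,0,0,0,0]]'
```

```text
time: 20.5
tool_pos: [523.3, 252.1, 97.6]
tcp_rot: [-3.142, 0.0, 1.703]
contact_force: [1.8, 0.1, 0.3]
grip_width: 0.6
finger_force: 0.6
```

```bash
python3 -m jog '[[0.2,-1,0,0,0,0],[0,-1,0,0,0,0],[0,0,0,0,0,0],[0,0,0,0,0,0]]'
```

```text
time: 20.9
tool_pos: [521.3, 252.0, 97.6]
tcp_rot: [-3.141, 0.0, 1.703]
contact_force: [1.2, 1.3, 0.3]
grip_width: 0.7
finger_force: 0.7
```

```bash
python3 -m jog '[[0.2,-1,0,0,0,0],[0,-1,0,0,0,0],[0,0,0,0,0,0],[0,0,0,0,0,0]]'
```

```text
time: 21.3
tool_pos: [519.3, 251.9, 97.6]
tcp_rot: [-3.141, 0.0, 1.703]
contact_force: [0.7, 1.4, 0.8]
grip_width: 0.5
finger_force: 0.7
```

```bash
python3 -m jog '[[0.2,-1,0,0,0,0],[0,-1,0,0,0,0],[0,0,0,0,0,0],[0,0,0,0,0,0]]'
```

```text
time: 21.7
tool_pos: [518.2, 251.9, 97.9]
tcp_rot: [3.14, 0.0, 1.703]
contact_force: [5.4, 0.9, 0.9]
grip_width: 0.2
finger_force: 2.3
```

```bash
python3 -m jog '[[0.2,-1,0,0,0,0],[0,-1,0,0,0,0],[0,0,0,0,0,0],[0,0,0,0,0,0]]'
```

```text
time: 22.1
tool_pos: [517.4, 251.8, 98.5]
tcp_rot: [3.137, -0.0, 1.703]
contact_force: [8.1, 0.3, 0.9]
grip_width: 0.6
finger_force: 3.4
```

The window has reached its stop. I'll back off, rise, move clear and check.

```bash
python3 -m jog '[[0,5,0,0,0,0],[0,5,0,0,0,0],[0,0,-20,0,0,0],[0,0,-40,0,0,0],[0,0,-20,0,0,0],[5,-40,0,0,0,0],[5,-40,0,0,0,0],[5,-40,0,0,0,0],[0,-20,0,0,0,0],[0,0,0,0,0,0],[0,0,0,0,0,0]]'; python3 - <<'E'
from h import *
b=cap('top','t7');s=cap('scene','s7')
f=lambda i,x,y,w,h:cv2.resize(i[y:y+h,x:x+w],None,fx=6,fy=6,interpolation=cv2.INTER_CUBIC)
cv2.imwrite('pics/c7.png',np.hstack([f(b,275,205,60,60),f(s,290,205,60,60)])[:,:,::-1])
E
```

```text
time: 23.2
tool_pos: [384.8, 249.7, 177.6]
tcp_rot: [-3.141, 0.0, 1.703]
contact_force: [-0.2, 0.5, 0.8]
grip_width: 0.5
finger_force: 0.0
```

View pics/c7.png

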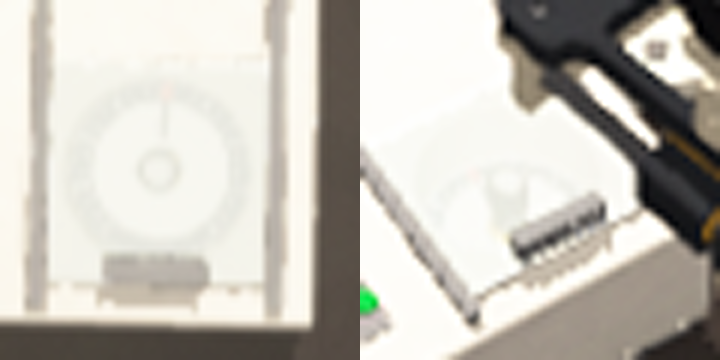

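The window is shut, with the tab at its first place in both views, and the pointer is at the red marker under the glass. I'll do a quick numeric comparison with the starting picture, then hand in.

```bash
python3 - <<'E'
from h import *
a,b=[cv2.cvtColor(cv2.imread(f'pics/{n}.png'),cv2.COLOR_BGR2GRAY).astype(np.float32)[243:256,288:314] for n in('top0','t7')]
d=cv2.phaseCorrelate(a,b);print(d,abs(a-b).mean())
if abs(d[0][1])<0.4: print(bot.close_job())
E
```

```text
((0.5047164936222757, 0.4517355952303772), 0.9760932587179136) 3.408284
```

The residual half-pixel is within the method's noise and lies on the shut side. The stop was also felt in the force, so I'm handing in.

```bash
python3 -c "
from plant import bot
print(bot.close_job())"
```

```text
the job is handed in; nothing more can be done
None
```

The job is handed in, with no verdict shown: the dial pointer is at the red marker to within about 0.02 rad, the knob is released, the window is pushed shut to its stop, and the loose things on the bench were not touched.

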